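Put the chilled desserts away under the display cover

TASK

Slide the round steel tray with its two dessert jars along the counter, in under the raised clear cover, so that it stands wholly on the round chill disc; do not lift it, and keep the jars upright. Then lower the cover gently onto its rubber buffers and give the cam catch beside it its full quarter turn, so that it draws the cover down tight. Leave the other things on the counter where they are.

Things in the scene. Friction and masses are not known exactly. Their poses are not given: they have to be found in the camera images.
- tray: Round open steel tray, 140 mm across, upright wall 32 mm high and 4 mm thick, floor 5 mm thick, about 0.35 kg. Loose; the two jars stand in it. Origin: centre of its underside; z up.
- jar0: Dessert jar, plain glass with steel lid, 58 mm across, 60 mm high, about 0.14 kg, loose, standing in the tray. Origin: centre of its underside; z up.
- jar1: The second dessert jar, the same as the first.
- case: Fixed base of the display case: a U of timber rails 14 mm high, open towards the robot, where the bare counter runs straight in. Origin: counter level at the centre of the chill disc; x points into the case, y to its left (catch side), z up. Side rails from x = -110 mm back, inner faces at y = -127 and +127; back rail's inner face at x = +96. The catch's bracket, 14 high: x -115 to -65, y 144 to 224.
- disc (a point): Centre of the chill disc, a round steel plate 180 mm across let in flush with the counter inside the case, the tray's place (so the tray may be up to 20 mm off centre). Same axes as the case.
- doorway (a point): Point on the counter in front of the case's open front, on its middle line, 180 mm before the disc's centre. The front skirt of the closed cover stands 55 to 69 mm farther in.
- cover (a joint): Angle of the clear cover, hinged at the back about an axis parallel to the case's y, at case x = +112, z = +24 mm. 0 = shut tight; starts raised at 0.65 to 0.75; stop at 0.90. A stiff friction hinge: it stays where it is left and takes about 2 to 8 N down on the handle. Pushed shut and let go it rests on the rubber buffers at 0.01 to 0.025; only the catch holds it below 0.008.
- cover_handle (a point): Middle of the cover's handle on the bar's own axis: a steel bar 12 mm thick and 110 mm long parallel to the case's y, standing 30 mm off the sloping front. Moves with the cover, 233 mm from the hinge axis; when shut at case x = -108, z = +100 mm. It can be pushed down from above.
- cover_front (a point): Middle of the lower edge of the cover's front skirt; moves with the cover. Raised to 0.7 it is about 157 mm above the counter at case x = -77 mm. Shut, the cover is 165 mm high, 288 wide and 230 deep; its front slopes back at 57 degrees from the skirt (case x = -125 to -111, down to 4 mm above the counter) to the roof, which begins at case x = -30 mm.
- cam (a joint): Angle of the cam catch, turning about an upright axis left of the cover's front corner. 0 = open: lever to the case's -x (towards the robot). Clockwise from above to 1.57 = fastened: lever to +y, tongue over the steel strike on the cover's edge. Starts at 0 to 0.25, stays where left. From about 0.7 to 1.3 it draws the cover down, up to 7 N at the lever's end.
- catch_axis (a point): Point on the cam catch's turning axis, 60 mm above the counter, at case x = -90, y = +205 mm.
- lever_end (a point): Point on the cam lever 70 mm from the turning axis, 62 mm above the counter. The lever is a black bar 14 mm wide and 20 mm high (52 to 72 mm above the counter), reaching 82 mm from the axis. A round boss 26 mm across covers the axis, up to 75 mm. The steel strike stands out 38 mm from the left edge of the cover, at its front.
- mug: White mug, 80 mm across, 92 mm high. A bystander. Origin: centre of its underside.
- sugar_jar: Tall glass jar with steel lid, 76 mm across, 135 mm high. A bystander. Origin: centre of its underside.
- milk_jug: Steel jug with a handle, 84 mm across, 110 mm high. A bystander. Origin: centre of its underside.
- bowl: White bowl, 100 mm across, 50 mm high. A bystander. Origin: centre of its underside.
- syrup: Amber glass bottle, 68 mm across, 200 mm high. A bystander. Origin: centre of its underside.
- ramekin: Small white dish, 84 mm across, 45 mm high. A bystander. Origin: centre of its underside.
There are look-alikes about, which are no part of the job. What is shaped like the jar1 but brown is not meant.

How it is judged:
By the outcome, as a careful person would: the job done as asked, in the order asked, and still so for the second after the job is handed in, with the robot touching nothing.
It also fails if it takes over 72 s, if anything falls off the work surface, if the arm or the gripper's body presses on something with over 40 N, if the wrist force passes 120 N, or if a joint passes its speed limit or range.

ROBOT

A 6-joint arm with a two-finger parallel gripper is mounted at the origin on the work surface. World frame = base frame: x ahead of the robot, y to its left, z up, the work surface at z = 0. Lengths are in m, angles in rad, forces in N, time in s.
With the tool pointing down it reaches from about 0.35 to 0.975 m from the base axis. Payload 4.9 kg.
Tool frame: the origin (TCP) lies at the very end of the fingers, on their centre line; the grasp point (between the pads) lies 19 mm behind it; x points along the fingers, y is the direction in which the jaws open and shut, and the axes are right-handed (so a half turn about x gives the same grasp; the last joint's range is limited). The gripper opens to 85 mm and grips with 20 to 120 N. Pads are 22 mm wide; open, the fingers measure 114 mm over their backs; the gripper's body (76 mm by 85 mm) begins 54 mm behind the grasp point. The pads swing forward as they close: fully open they stand 13 mm farther back than shut.
Start: joints at [1.07, 0.053, 1.613, -0, 1.476, -0.119], TCP at [0.233, 0.58, 0.231] pointing down, gripper open.
Joint ranges: [-3.01, 3.01], [-1.01, 2.22], [0.06, 2.58], [-1.02, 4.17], [0.09, 2.62], [-3.14, 3.14]. Speed limits (rad/s): [2.57, 2.57, 3.14, 3.14, 3.14, 3.14].

INTERFACE

Orientations are given as a unit quaternion [w, x, y, z].
In Python, from plant import manip gives the robot as it stands.
- The arm moves only by the tool play_rows, never from a script. Its argument "plan" is a list of rows, each a list of 5 numbers: the shift along the tool's x, y, z in mm, then the turn about the tool's x in rad, then the closure, from -1 (fully open) to 1 (shut). A call has 1 to 8 rows; each row is the pose to reach, as a shift and turn from the pose commanded when the call began, along the tool's axes at that moment; what a row does not reach only later rows make up. A row lasts 1/8 s, in which the tool goes at most 62.5 mm and 10.7 degrees, less where a joint would pass 70% of its speed; a pose out of reach is approached as far as the arm can. A call with a gripper value outside its range is refused whole. The fingers move at their own pace and stop on an object; the grip force is fixed at half the most. Time passes only in rows, so rows that repeat a pose let the fingers close. It gives the time, the measured TCP pose, the force and the opening at its end, in the units of the state.
- manip.state(): the state, without advancing time (a new reading comes with each control period).
- manip.grab_frame(name): name is "side" or "top" or "wrist"; returns a dict with "img" (420x560x3 uint8, red, green, blue), "range_z" (420x560 float32, m along the optical axis (not along the pixel's ray), 0 where there is no reading), "fx", "fy", "cx", "cy" (pixels), "origin" and "rotation" of the camera in the world. Camera axes: x right, y up, looking along -z (the intrinsics and any distortion apply to the point x, -y, -z); pixel columns grow to the right and rows downward; lengths in m; the calibration is good to about 2 mm. A picture is of the moment at which its call begins.
- manip.job_done(): hands the job in, once; it reports no verdict.
The state is a dict: "time": time; "joint_pos": joint angles; "joint_vel": joint speeds; "joint_efforts": joint torques, N m; "tool_pos": TCP position; "tool_rot": TCP orientation; "contact_force": force on the tool from outside, world axes, zero at the start; "ft_torque": the same for the moment, N m; "gripper_width": opening from 0.0 (shut) to 1.0 (fully open).
Only numpy, scipy, OpenCV 4.12 (cv2) and the standard library are available. Lean on these libraries where they do the work, as an engineer would, in place of code of your own. Each camera call takes 0.05 s, during which the arm holds its last target. There are 200 camera calls.

## Working session

There is one attempt and no reset: what is moved stays moved. The work goes in short steps, Python scripts to look and compute and a tool call to move; the robot and the scene stay as the last step left them, time stands still between calls to the robot, and variables do not carry over. Pictures are saved under pics/ and viewed, about 8 in all and at most 12, crops included, and the job is handed in when it is done.

Besides the shell and the picture viewer there is one more tool, called after "Request:" as name(argument=value, ...), one argument or row to a line, values as JSON. play_rows: Moves the arm, as the interface text tells. Its arguments: {"type":"object","properties":{"plan":{"type":"array"}},"required":["plan"]}

```bash
mkdir -p pics; ls
cat > h.py <<'E'
import numpy as np, cv2
from plant import manip
def grab(n,f=None):
    d=manip.grab_frame(n)
    if f: cv2.imwrite(f'pics/{f}.png',d['img'][:,:,::-1])
    np.savez(f'{n}.npz',**{k:np.array(v) for k,v in d.items() if v is not None and not isinstance(v,str)})
    return d
def cloud(d):
    z=d['range_z']; h,w=z.shape; u,v=np.meshgrid(np.arange(w),np.arange(h))
    p=np.stack([(u-d['cx'])/d['fx']*z,-(v-d['cy'])/d['fy']*z,-z],-1)
    R=np.array(d['rotation']); 
    P=p@R.T+np.array(d['origin']); P[z<=0]=np.nan
    return P
def ray(d,u,v,zp):
    R=np.array(d['rotation']);o=np.array(d['origin'])
    r=R@np.array([(u-d['cx'])/d['fx'],-(v-d['cy'])/d['fy'],-1]); t=(zp-o[2])/r[2]; return o+t*r
E
python3 - <<'E'
from h import *
s=manip.state();print(s)
for n in('top','side'):
    d=grab(n,n+'0');print({k:(v if np.size(v)<10 else np.shape(v)) for k,v in d.items()})
a=cv2.imread('pics/top0.png');b=cv2.imread('pics/side0.png')
E
```

```text
pics
{'time': 0.0, 'joint_pos': array([ 1.07001109e+00,  5.33560245e-02,  1.61431538e+00, -1.10406604e-05,
        1.47602537e+00, -1.19025316e-01]), 'joint_vel': array([-0.00012949, -0.00170635,  0.00020582,  0.00022852,  0.001226  ,
       -0.00087981]), 'joint_efforts': array([ 2.00478303e-04, -3.93701041e+01, -3.70169771e+01, -8.04427441e-05,
        7.37283641e-03, -4.66688405e-06]), 'tool_pos': array([0.23255429, 0.5794345 , 0.23005078]), 'tool_rot': array([ 0.69404059,  0.13344428,  0.69448693, -0.13486361]), 'contact_force': array([-0.07635409, -0.48265304, -0.17946937]), 'ft_torque': array([-0.02688311, -0.03954626, -0.03867245]), 'gripper_width': 1.000584253437252}
{'img': (420, 560, 3), 'range_z': (420, 560), 'fx': 458.10119525533725, 'fy': 458.10119525533725, 'cx': 275.2244750840575, 'cy': 206.66800394609, 'origin': array([0.43443641, 0.04686471, 1.55547396]), 'rotation': array([-0.70344769, -0.01963424,  0.01947291,  0.71020888])}
{'img': (420, 560, 3), 'range_z': (420, 560), 'fx': 465.54337670782013, 'fy': 465.54337670782013, 'cx': 273.04985300537453, 'cy': 201.862107729163, 'origin': array([-0.26604152, -0.78642184,  0.89118789]), 'rotation': array([ 0.81966334,  0.43188634, -0.17071647, -0.33538348])}
```

Run:
```python
s=open('h.py').read()
s=s.replace("R=np.array(d['rotation'])","R=rot(d['rotation'])")
s=s.replace("def grab","from scipy.spatial.transform import Rotation\ndef rot(q):\n    q=np.array(q); return Rotation.from_quat([q[1],q[2],q[3],q[0]]).as_matrix()\ndef grab",1)
open('h.py','w').write(s)
```

```text
(no output)
```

View pics/top0.png

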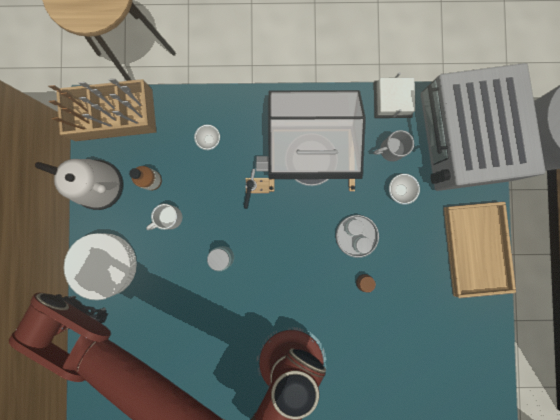

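View pics/side0.png

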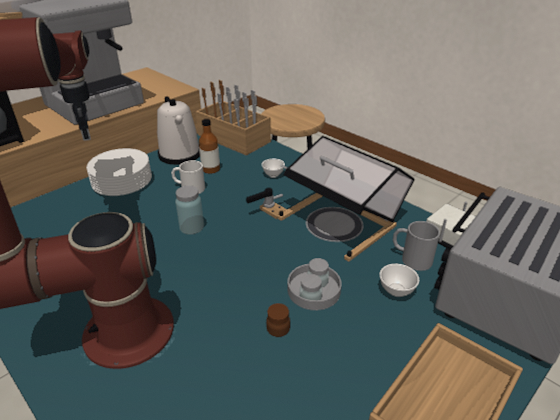

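Run:
```python
from h import *
a=cv2.imread('pics/top0.png')[80:260,230:390];b=cv2.imread('pics/side0.png')[130:310,240:420]
a=cv2.resize(a,None,fx=3,fy=3,interpolation=cv2.INTER_CUBIC)[:, :]
a=cv2.resize(cv2.imread('pics/top0.png')[85:265,235:390],None,fx=2.5,fy=3,interpolation=cv2.INTER_CUBIC)
b=cv2.resize(b,None,fx=2.2,fy=3,interpolation=cv2.INTER_CUBIC)
cv2.imwrite('pics/c0.png',np.hstack([a,b])[:, :800])
for n in('top','side'):
    d=dict(np.load(n+'.npz'));P=cloud(d)
    img=d['img'].astype(np.uint8);hsv=cv2.cvtColor(img,cv2.COLOR_RGB2HSV)
    # tray: points z 0.028-0.036 in region
    z=P[...,2];m=(z>0.024)&(z<0.040)
    reg=np.zeros_like(m)
    if n=='top': reg[205:265,325:390]=1
    else: reg[250:312,275:350]=1
    q=P[m&reg]
    A=np.c_[2*q[:,:2],np.ones(len(q))];s=np.linalg.lstsq(A,(q[:,:2]**2).sum(1),rcond=None)[0]
    print(n,'tray',len(q),s[:2],np.sqrt(s[2]+s[:2]@s[:2]),np.median(q[:,2]), (q.min(0)+q.max(0))/2,q.max(0)-q.min(0))
    m=(z>0.055)&(z<0.075)&reg; k,l,st,c=cv2.connectedComponentsWithStats(m.astype(np.uint8))
    for i in range(1,k):
        if st[i,4]>15: 
            q=P[l==i];print(' jar',st[i,4],(q.min(0)+q.max(0))/2,q.max(0)-q.min(0),np.median(q[:,2]))
    # timber
    hm=cv2.inRange(hsv,(8,60,90),(25,255,255))>0
    reg=np.zeros_like(hm)
    if n=='top': reg[125:200,240:365]=1
    else: reg[185:265,255:405]=1
    k,l,st,c=cv2.connectedComponentsWithStats((hm&reg).astype(np.uint8))
    for i in range(1,k):
        if st[i,4]>12:
            q=P[l==i];print(' timber',st[i].tolist(),np.nanmin(q,0).round(4),np.nanmax(q,0).round(4),np.nanmedian(q[:,2]))
            cnt=np.argwhere(l==i)[:,::-1].astype(np.float32);bx=cv2.boxPoints(cv2.minAreaRect(cnt));print([ray(d,u,v,0.014)[:2].round(4).tolist() for u,v in bx])
```

```text
top tray 253 [ 0.42112866 -0.22734618] 0.06177596981849497 0.03254164561687567 [ 0.42050061 -0.22539117  0.03207129] [0.13614385 0.13830621 0.0158203 ]
 jar 199 [ 0.44834259 -0.21269938  0.06526659] [0.04571205 0.04917285 0.01815702] 0.06530469346291112
 jar 203 [ 0.39122852 -0.23845376  0.06539169] [0.04882541 0.04946916 0.01875453] 0.06545113310751982
 timber [246, 178, 5, 4, 13] [0.604  0.1312 0.0121] [0.6178 0.1449 0.0751] 0.015643491047163005
[[0.6178, 0.1447], [0.6177, 0.1312], [0.6075, 0.1312], [0.6076, 0.1448]]
 timber [251, 178, 23, 15, 261] [0.5694 0.0534 0.0048] [0.6178 0.1282 0.0295] 0.01451812838733657
[[0.6177, 0.1278], [0.617, 0.0534], [0.5695, 0.0538], [0.5702, 0.1281]]
 timber [349, 179, 6, 12, 59] [ 0.5732 -0.2209  0.0043] [ 0.6116 -0.2032  0.0337] 0.014732430349192027
[[0.6111, -0.2035], [0.6109, -0.2204], [0.5736, -0.2197], [0.5738, -0.2028]]
side tray 498 [ 0.43062925 -0.22265927] 0.06952908892087174 0.03074321423929266 [ 0.46487099 -0.22502791  0.03198889] [0.23680842 0.14019075 0.01586613]
 jar 258 [ 0.44569394 -0.21280291  0.06188895] [0.05387149 0.05327929 0.0136528 ] 0.06420553589645994
 jar 276 [ 0.3884037  -0.23931698  0.06186494] [0.05163384 0.0502945  0.01358625] 0.06419731527418737
 jar 111 [ 0.27199985 -0.24764078  0.05949469] [0.03162277 0.03902136 0.00656381] 0.059857256721707275
 timber [261, 194, 61, 26, 426] [ 0.5641  0.0465 -0.0028] [0.7635 0.1445 0.0288] 0.012472357865244588
[[0.5674, 0.1402], [0.763, 0.053], [0.6973, -0.0197], [0.5136, 0.0658]]
 timber [344, 211, 53, 50, 512] [ 0.569  -0.2242 -0.0018] [ 0.8071 -0.1104  0.026 ] 0.012263475771953414
[[0.5567, -0.2093], [0.7916, -0.1056], [0.804, -0.2218], [0.5759, -0.3072]]
```

View pics/c0.png

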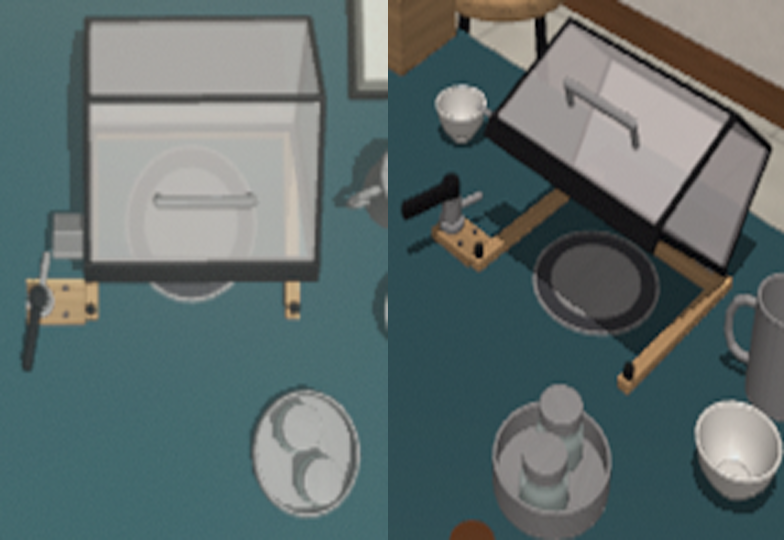

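```bash
cat >> h.py <<'E'
def go(x,y,z,jaw=None,s=None):
    """print shift in tool mm and turn; jaw = world angle (deg) of the jaw axis (mod 180)"""
    s=s or manip.state();R=rot(s['tool_rot']);d=R.T@(np.array([x,y,z])-s['tool_pos'])*1000
    t=0
    if jaw is not None:
        a=np.degrees(np.arctan2(R[1,1],R[0,1]));t=(jaw-a+90)%180-90
        t=np.radians(t)*np.sign(R[2,0])
    print('shift',d.round(1),'turn',round(float(t),3),'| at',s['tool_pos'].round(4),'F',s['contact_force'].round(1),'t',round(s['time'],2),'j6',round(s['joint_pos'][5],2),'w',round(s['gripper_width'],2))
    return d,t
def tri(d1,p1,d2,p2):
    A=[];b=[]
    for d,(u,v) in((d1,p1),(d2,p2)):
        o=np.array(d['origin']);r=ray(d,u,v,0)-o;r/=np.linalg.norm(r);M=np.eye(3)-np.outer(r,r);A.append(M);b.append(M@o)
    return np.linalg.lstsq(np.vstack(A),np.hstack(b),rcond=None)[0]
E
python3 - <<'E'
from h import *
t=dict(np.load('top.npz'));s=dict(np.load('side.npz'))
print('disc',ray(s,334.5,224,0),[ray(s,240+(x-388)/2.2,130+y/3,0).round(4) for x,y in((533,282),(660,282),(596,230),(596,333))])
print('disc front top',ray(t,311,185.3,0))
# handle ends: top (157,200),(254,202); side (570,85),(636,138)
T=lambda x,y:(235+x/2.5,85+y/3);S=lambda x,y:(240+(x-388)/2.2,130+y/3)
print('handle',tri(t,T(157,199),s,S(570,86)),tri(t,T(254,201),s,S(634,128)))
print('lever tip',ray(t,*T(29,367),.072),'axis',ray(t,*T(38,297),.075))
print('rail R front inner',ray(t,*T(286,317),.014),'bracket corners',ray(t,*T(26,322),.014),ray(t,*T(98,318),.014))
print(rot(manip.state()['tool_rot']).round(3))
go(.3875,-.31,.15,np.degrees(np.arctan2(.930,.367))+90)
E
```

```text
disc [ 6.77762305e-01 -8.06660205e-02  1.11022302e-16] [array([ 0.6142, -0.0172,  0.    ]), array([ 0.7424, -0.1452,  0.    ]), array([ 0.7509, -0.0203,  0.    ]), array([ 0.613 , -0.1344, -0.    ])]
disc front top [ 0.5923538  -0.07585474  0.        ]
handle [ 0.67219452 -0.02182457  0.21341765] [ 0.66756127 -0.13486665  0.215605  ]
lever tip [0.51530445 0.13965942 0.072     ] axis [0.59087075 0.12732501 0.075     ]
rail R front inner [ 0.57149478 -0.20413815  0.014     ] bracket corners [0.56921831 0.14702941 0.014     ] [0.57280193 0.04976147 0.014     ]
[[-0.001  0.373  0.928]
 [-0.002  0.928 -0.373]
 [-1.    -0.002 -0.   ]]
shift [  81.5 -767.5  475.2] turn 1.565 | at [0.2326 0.5795 0.2302] F [-0.1  0.2 -1.2] t 0.1 j6 -0.12 w 1.0
```

Request:
play_rows(
  plan=[
    [0,-25,30,0.1,-1],
    [0,-75,80,0.28,-1],
    [0,-120,125,0.46,-1],
    [0,-165,175,0.64,-1],
    [0,-210,220,0.82,-1],
    [0,-255,265,1.0,-1],
    [0,-295,310,1.18,-1],
    [0,-330,345,1.3,-1],
  ],
)

```text
time: 1.1
tool_pos: [0.4299, 0.1442, 0.231]
tool_rot: [0.47, 0.528, 0.47, -0.528]
contact_force: [1.4, 0.4, 0.1]
gripper_width: 0.998
```

Run:
```python
from h import *
print(rot(manip.state()['tool_rot']).round(3))
go(.3875,-.31,.15,-23.4)
```

```text
[[ 0.     0.993 -0.115]
 [ 0.    -0.115 -0.993]
 [-1.     0.    -0.   ]]
shift [ 81.   10.1 456.1] turn 0.293 | at [0.4299 0.1442 0.231 ] F [1.4 0.4 0.1] t 1.1 j6 0.27 w 1.0
```

Request:
play_rows(
  plan=[
    [0,1,40,0.04,-1],
    [0,2,95,0.1,-1],
    [0,4,155,0.15,-1],
    [10,6,215,0.2,-1],
    [30,8,275,0.25,-1],
    [50,10,335,0.293,-1],
    [70,10,395,0.293,-1],
    [81,10,450,0.293,-1],
  ],
)

```text
time: 2.1
tool_pos: [0.3885, -0.3036, 0.1487]
tool_rot: [-0.389, -0.59, -0.39, 0.59]
contact_force: [0.9, 0.9, 0.7]
gripper_width: 0.998
```

Run:
```python
from h import *
print(rot(manip.state()['tool_rot']).round(3))
d=grab('wrist','w1');print(d['origin'])
go(.389,-.308,.005,-23.4)
```

```text
[[-0.001  0.919 -0.394]
 [ 0.001 -0.394 -0.919]
 [-1.    -0.001 -0.001]]
[ 0.41607526 -0.24115913  0.2915281 ]
shift [142.6   1.8  -2. ] turn -0.0 | at [ 0.387  -0.3088  0.1476] F [-3.7 -2.6  1.1] t 2.15 j6 -0.41 w 1.0
```

View pics/w1.png

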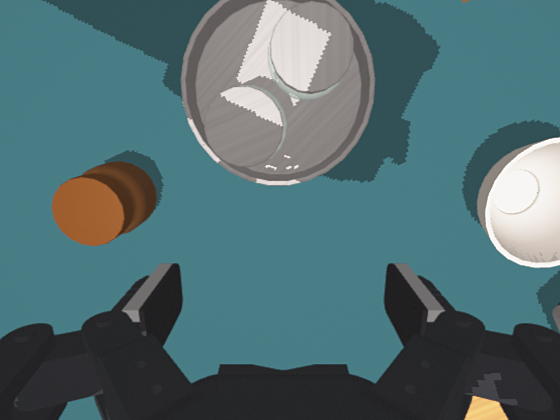

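Request:
play_rows(
  plan=[
    [30,1,0,0,-1],
    [75,2,-2,0,-1],
    [115,2,-2,0,-1],
    [138,2,-2,0,-1],
    [142,2,-2,0,-1],
    [142,2,-6,0,-1],
    [142,2,-12,0,-1],
    [142,2,-18,0,-1],
  ],
)

```text
time: 3.15
tool_pos: [0.3991, -0.2871, 0.0096]
tool_rot: [-0.391, -0.59, -0.389, 0.59]
contact_force: [-3.1, -2.8, 0.9]
gripper_width: 0.999
```

Run:
```python
from h import *
d=grab('wrist','w2')
go(.4586,-.138,.005,-23.4)
```

```text
shift [   4.2   -3.7 -159.8] turn 0.005 | at [ 0.3994 -0.2864  0.0095] F [-0.8 -2.   1.3] t 3.2 j6 -0.37 w 1.0
```

View pics/w2.png

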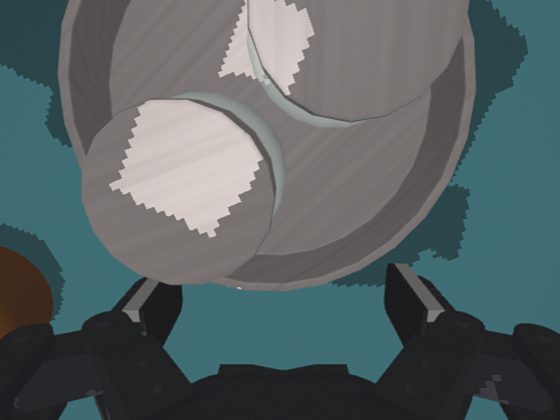

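Request:
play_rows(
  plan=[
    [5,-4,-3,0,-1],
    [5,-4,-9,0,-1],
    [5,-4,-18,0,-1],
    [5,-4,-28,0,-1],
    [5,-4,-39,0,-1],
    [5,-4,-50,0,-1],
    [5,-4,-60,0,-1],
    [5,-4,-68,0,-1],
  ],
)

```text
time: 4.2
tool_pos: [0.4219, -0.2216, 0.0033]
tool_rot: [-0.39, -0.59, -0.39, 0.59]
contact_force: [-0.9, -2.3, -2.0]
gripper_width: 1.003
```

Request:
play_rows(
  plan=[
    [0,0,-11,0,-1],
    [0,0,-22,0,-1],
    [0,0,-34,0,-1],
    [0,0,-46,0,-1],
    [0,0,-58,0,-1],
    [0,0,-68,0,-1],
    [0,0,-75,0,-1],
    [0,0,-78,0,-1],
  ],
)

```text
time: 5.2
tool_pos: [0.4525, -0.1503, 0.0033]
tool_rot: [-0.39, -0.59, -0.39, 0.59]
contact_force: [-1.9, -1.7, -2.6]
gripper_width: 1.0
```

```bash
cat >> h.py <<'E'
def tray(n='top'):
    d=grab(n);P=cloud(d);z=P[...,2];x=P[...,0];y=P[...,1]
    for lo,hi,nm in((.026,.038,'rim'),(.058,.068,'lids')):
        m=(z>lo)&(z<hi)&(x>.33)&(x<.80)&(y>-.30)&(y<.05)
        k,l,st,c=cv2.connectedComponentsWithStats(m.astype(np.uint8))
        for i in range(1,k):
            if st[i,4]>60:
                q=P[l==i];print(nm,st[i,4],((q.min(0)+q.max(0))/2).round(4),(q.max(0)-q.min(0)).round(3),c[i].round(0))
E
python3 - <<'E'
from h import *
tray('top');tray('side')
go(.4586,-.138,.005,-23.4)
E
```

```text
rim 71 [ 0.5118 -0.0823  0.0326] [0.076 0.121 0.011] [311. 204.]
lids 158 [ 0.5098 -0.0812  0.0632] [0.049 0.049 0.009] [314. 209.]
lids 67 [ 0.4543 -0.0919  0.0637] [0.042 0.026 0.009] [318. 226.]
rim 79 [ 0.4627 -0.0601  0.0303] [0.109 0.081 0.008] [276. 244.]
rim 132 [ 0.4627 -0.1511  0.032 ] [0.079 0.057 0.012] [304. 259.]
shift [ -1.6   0.8 -13.6] turn 0.004 | at [ 0.4526 -0.1502  0.0034] F [-0.2 -0.5 -0.6] t 5.3 j6 -0.07 w 1.0
```

Request:
play_rows(
  plan=[
    [0,0,-5,0,-1],
    [0,0,-10,0,-1],
    [0,0,-13,0,-1],
    [0,0,-8,0,-1],
    [0,0,15,0,-1],
    [-30,0,40,0,-1],
    [-80,0,45,0,-1],
    [-130,0,45,0,-1],
  ],
)

```text
time: 6.3
tool_pos: [0.4342, -0.1922, 0.1346]
tool_rot: [0.389, 0.591, 0.389, -0.59]
contact_force: [0.8, -0.2, 0.0]
gripper_width: 1.002
```

Run:
```python
from h import *
tray('top');tray('side')
go(.39,-.077,.14,90)
```

```text
lids 136 [ 0.5148 -0.0681  0.0633] [0.046 0.049 0.009] [311. 207.]
lids 150 [ 0.4561 -0.0933  0.063 ] [0.046 0.049 0.01 ] [318. 225.]
rim 301 [ 0.4835 -0.0798  0.032 ] [0.142 0.142 0.012] [290. 250.]
lids 188 [ 0.4528 -0.093   0.0631] [0.051 0.051 0.01 ] [287. 243.]
shift [ -0.7 -90.8 -88.9] turn 1.166 | at [ 0.4384 -0.1944  0.1406] F [-0.  -0.3  0.7] t 6.4 j6 -0.17 w 1.0
```

Request:
play_rows(
  plan=[
    [0,-10,-10,0.17,-1],
    [0,-25,-25,0.34,-1],
    [0,-40,-40,0.51,-1],
    [0,-55,-55,0.68,-1],
    [0,-70,-70,0.85,-1],
    [0,-85,-83,1.02,-1],
    [0,-91,-86,1.166,-1],
    [0,-91,-86,1.166,-1],
  ],
)

```text
time: 7.4
tool_pos: [0.3845, -0.0766, 0.1328]
tool_rot: [-0.001, -0.707, -0.001, 0.707]
contact_force: [-0.3, 0.2, -0.4]
gripper_width: 0.998
```

Run:
```python
from h import *
print(rot(manip.state()['tool_rot']).round(3))
go(.394,-.078,.004,90)
```

```text
[[-0.     0.003 -1.   ]
 [ 0.001 -1.    -0.003]
 [-1.    -0.001  0.   ]]
shift [128.8   1.5  -9.5] turn 0.003 | at [ 0.3845 -0.0766  0.1328] F [-0.3  0.2 -0.4] t 7.4 j6 1.18 w 1.0
```

Request:
play_rows(
  plan=[
    [25,1,0,0,-1],
    [65,1,-4,0,-1],
    [105,1,-8,0,-1],
    [125,1,-9,0,-1],
    [129,1,-10,0,-1],
    [129,1,-15,0,-1],
    [129,1,-23,0,-1],
    [129,1,-32,0,-1],
  ],
)

```text
time: 8.4
tool_pos: [0.4182, -0.0785, 0.0054]
tool_rot: [0.001, 0.708, 0.0, -0.706]
contact_force: [-4.9, -2.1, 1.9]
gripper_width: 1.0
```

Request:
play_rows(
  plan=[
    [0,0,-10,0,-1],
    [0,0,-21,0,-1],
    [0,0,-33,0,-1],
    [0,0,-45,0,-1],
    [0,0,-57,0,-1],
    [0,0,-69,0,-1],
    [0,0,-79,0,-1],
    [0,0,-86,0,-1],
  ],
)

```text
time: 9.4
tool_pos: [0.5026, -0.0779, 0.0046]
tool_rot: [-0.001, -0.706, -0.001, 0.708]
contact_force: [-8.6, 0.3, 8.6]
gripper_width: 0.997
```

Run:
```python
from h import *
tray('side');d=grab('side','s2')
cv2.imwrite('pics/s2c.png',cv2.resize(d['img'][110:330,180:440,::-1],None,fx=2.5,fy=2.5))
go(.543,-.078,.004,90)
```

```text
rim 90 [ 0.5809 -0.1087  0.0313] [0.117 0.079 0.011] [327. 236.]
rim 94 [ 0.5037 -0.0645  0.0321] [0.026 0.084 0.012] [294. 239.]
lids 135 [ 0.5976 -0.0686  0.0632] [0.054 0.05  0.009] [316. 217.]
shift [  0.7   0.1 -39.4] turn 0.001 | at [ 0.5036 -0.078   0.0047] F [-1.1 -0.1  3.7] t 9.5 j6 1.27 w 1.0
```

View pics/s2c.png

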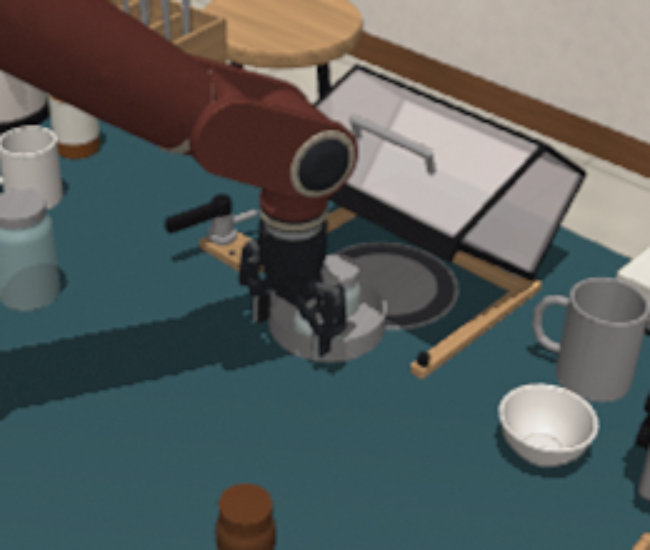

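Request:
play_rows(
  plan=[
    [0,0,-6,0,-1],
    [0,0,-14,0,-1],
    [0,0,-22,0,-1],
    [0,0,-30,0,-1],
    [0,0,-36,0,-1],
    [0,0,-39,0,-1],
    [0,0,-39,0,-1],
    [0,0,-37,0,-1],
  ],
)

```text
time: 10.5
tool_pos: [0.5405, -0.078, 0.0045]
tool_rot: [0.0, 0.708, 0.0, -0.707]
contact_force: [0.3, -0.8, -1.2]
gripper_width: 0.999
```

Request:
play_rows(
  plan=[
    [0,0,25,0,-1],
    [0,0,65,0,-1],
    [0,0,100,0.1,-1],
    [0,0,110,0.25,-1],
    [0,0,110,0.4,-1],
    [0,0,110,0.55,-1],
    [0,0,110,0.7,-1],
    [0,0,110,0.8,-1],
  ],
)

```text
time: 11.5
tool_pos: [0.4304, -0.0781, 0.0045]
tool_rot: [-0.276, 0.652, -0.276, -0.65]
contact_force: [-0.7, -0.2, 0.1]
gripper_width: 1.004
```

Run:
```python
from h import *
tray('side');tray('top')
print(rot(manip.state()['tool_rot']).round(3))
go(.46,-.078,.004,0)
d=dict(np.load('side.npz'));cv2.imwrite('pics/s3c.png',cv2.resize(d['img'][110:330,180:440,::-1],None,fx=2.5,fy=2.5))
```

```text
rim 264 [ 0.606  -0.0791  0.0319] [0.144 0.141 0.012] [318. 231.]
lids 320 [ 0.6058 -0.0782  0.0631] [0.11  0.078 0.009] [320. 218.]
lids 149 [ 0.5785 -0.092   0.0632] [0.05 0.05 0.01] [317. 188.]
[[ 0.001 -0.717 -0.697]
 [-0.    -0.697  0.717]
 [-1.    -0.001 -0.001]]
shift [  0.5 -21.4 -20.6] turn 0.772 | at [ 0.4303 -0.0781  0.0044] F [ 0.2 -0.2 -0.4] t 11.6 j6 2.02 w 1.0
```

View pics/s3c.png

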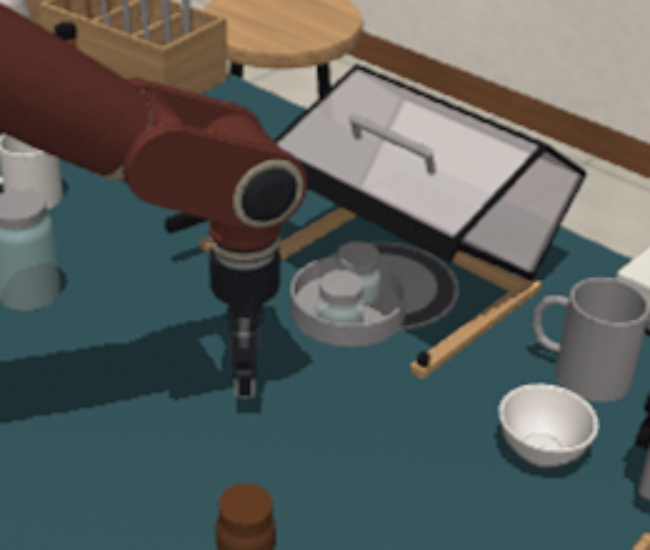

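Request:
play_rows(
  plan=[
    [0,0,0,0.17,-1],
    [0,0,0,0.34,-1],
    [0,0,0,0.51,-1],
    [0,0,0,0.68,-1],
    [0,-9,-8,0.772,-1],
    [0,-20,-19,0.772,-1],
    [0,-28,-26,0.772,-1],
    [0,-30,-28,0.772,-1],
  ],
)

```text
time: 12.6
tool_pos: [0.4715, -0.0772, 0.0044]
tool_rot: [-0.5, 0.5, -0.5, -0.5]
contact_force: [-0.2, 0.3, 0.4]
gripper_width: 1.001
```

Run:
```python
from h import *
print(rot(manip.state()['tool_rot']).round(3))
go(.545,-.079,.004,0)
d=grab('side','s4');cv2.imwrite('pics/s4c.png',cv2.resize(d['img'][150:290,210:390,::-1],None,fx=4,fy=4))
```

```text
[[ 0.    -1.    -0.001]
 [-0.    -0.001  1.   ]
 [-1.    -0.    -0.   ]]
shift [  0.5 -73.5  -1.8] turn 0.001 | at [ 0.4715 -0.0772  0.0044] F [-0.2  0.3  0.4] t 12.6 j6 2.82 w 1.0
```

View pics/s4c.png

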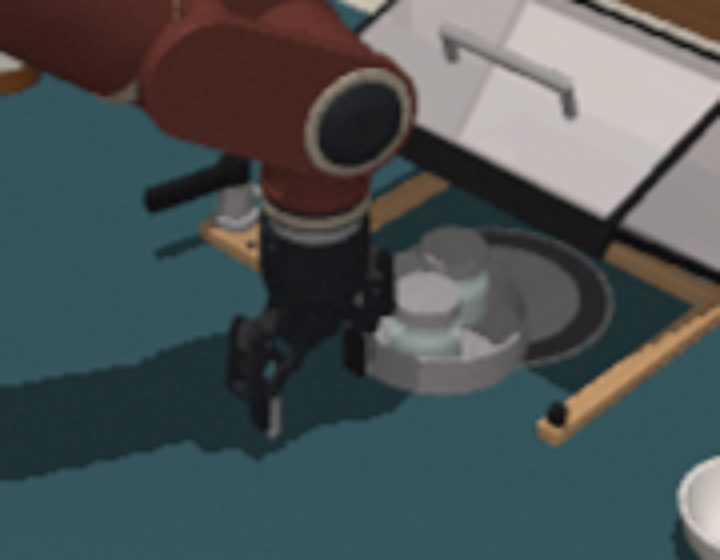

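Run:
```python
from h import *
d=dict(np.load('side.npz'));P=cloud(d);g=d['img'].max(-1)
m=(g<45)&(abs(P[...,1]+.078)<.03)&(P[...,2]>.008)&(P[...,0]>.48)&(P[...,0]<.62)
q=P[m]
for a in np.arange(.01,.16,.01):
    s=q[(q[:,2]>a)&(q[:,2]<a+.01)]
    if len(s)>2: print(round(a,3),len(s),(np.percentile(s[:,0],95)-.4715).round(4),s[:,0].max().round(4)-.4715)
P0=P[np.isfinite(P[...,2])]
```

```text
0.01 3 0.0457 0.045899999999999996
0.02 13 0.0456 0.04630000000000006
0.03 14 0.0468 0.04740000000000005
0.04 14 0.0464 0.04670000000000002
0.05 13 0.0469 0.047300000000000064
0.06 19 0.0654 0.06760000000000005
0.07 36 0.0708 0.07160000000000005
0.08 29 0.0662 0.06760000000000005
0.09 26 0.0658 0.06829999999999997
0.1 26 0.0634 0.06640000000000007
0.11 18 0.0635 0.06560000000000005
0.12 6 0.0647 0.06550000000000006
0.15 48 0.1307 0.13179999999999997
```

Request:
play_rows(
  plan=[
    [0,15,0,0,-0.5],
    [-40,30,0,0,0.5],
    [-95,30,0,0,1],
    [-150,30,0,0,1],
    [-195,10,0,0,1],
    [-200,-40,0,0,1],
    [-200,-95,0,0,1],
    [-200,-130,0,0,1],
  ],
)

```text
time: 13.65
tool_pos: [0.6012, -0.0773, 0.2039]
tool_rot: [0.5, -0.5, 0.5, 0.5]
contact_force: [-0.1, -0.6, -0.4]
gripper_width: -0.003
```

Run:
```python
from h import *
d=dict(np.load('side.npz'));P=cloud(d);g=d['img'].max(-1)
m=(g<45)&(abs(P[...,1]+.078)<.03)&(P[...,2]>.008)&(P[...,0]>.50)&(P[...,0]<.56)
q=P[m];k=q[:,0]-.4715
print('tip minz',np.sort(q[(k>.03)&(k<.05),2])[:6].round(4),'knuckle minz',np.sort(q[k>.053,2])[:8].round(4))
d=grab('side','s5');cv2.imwrite('pics/s5c.png',cv2.resize(d['img'][80:260,220:440,::-1],None,fx=3.3,fy=3.3))
go(.627,-.078,.204,0)
```

```text
tip minz [0.0186 0.0188 0.0198 0.0209 0.0216 0.0222] knuckle minz [0.0657 0.0658 0.0664 0.0667 0.0676 0.0688 0.0691 0.0693]
shift [ -0.6 -23.3  -0.6] turn 0.0 | at [ 0.6037 -0.0774  0.2034] F [-3.1 -0.1  0.7] t 13.7 j6 2.89 w -0.0
```

View pics/s5c.png

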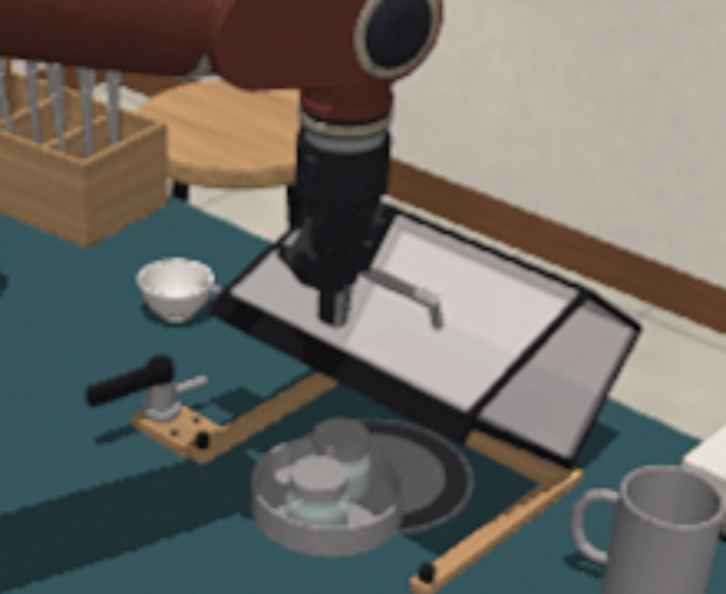

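Request:
play_rows(
  plan=[
    [0,-8,0,0,1],
    [0,-18,0,0,1],
    [0,-28,0,0,1],
    [0,-36,0,0,1],
    [0,-43,0,0,1],
    [-3,-49,0,0,1],
    [-7,-55,0,0,1],
    [-10,-60,0,0,1],
  ],
)

```text
time: 14.7
tool_pos: [0.6601, -0.0773, 0.2136]
tool_rot: [0.499, -0.499, 0.501, 0.501]
contact_force: [-4.9, -0.6, -2.3]
gripper_width: -0.003
```

Request:
play_rows(
  plan=[
    [-3,-5,0,0,1],
    [-6,-10,0,0,1],
    [-8,-14,0,0,1],
    [-10,-18,0,0,1],
    [-12,-22,0,0,1],
    [-12,-22,0,0,1],
    [-12,-20,0,0,1],
    [-12,0,0,0,1],
  ],
)

```text
time: 15.7
tool_pos: [0.662, -0.0774, 0.2275]
tool_rot: [-0.501, 0.501, -0.499, -0.499]
contact_force: [-0.3, -0.6, -0.2]
gripper_width: -0.001
```

Run:
```python
from h import *
d=grab('side','s6');cv2.imwrite('pics/s6c.png',cv2.resize(d['img'][80:260,220:440,::-1],None,fx=3.3,fy=3.3))
grab('top','t6')
go(.687,-.078,.225,0)
```

```text
shift [  2.6 -26.2  -0.6] turn -0.001 | at [ 0.6608 -0.0773  0.2275] F [-0.2 -0.4 -0.1] t 15.8 j6 2.91 w 0.0
```

View pics/s6c.png

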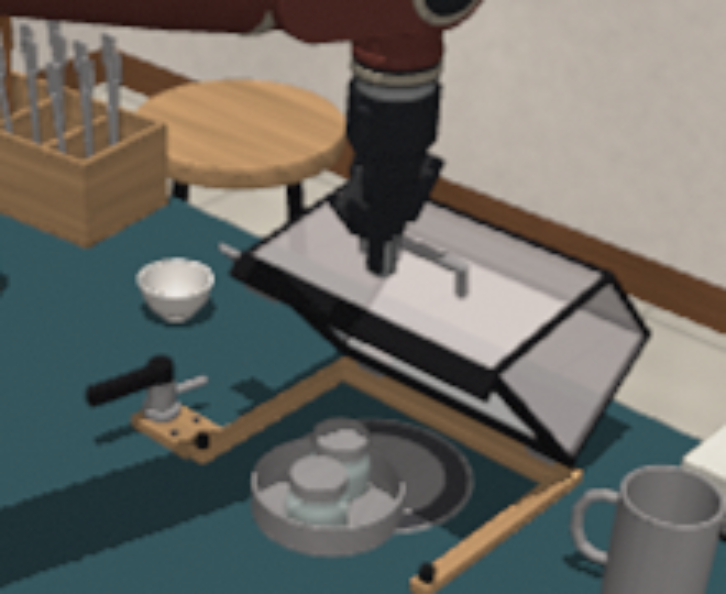

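Request:
play_rows(
  plan=[
    [-5,25,0,0,1],
    [-5,75,0,0,1],
    [-5,130,0,0,1],
    [0,185,0,0,0.5],
    [30,200,0,0,0],
    [80,202,0,0,-1],
    [135,202,0,0,-1],
    [190,202,0,0,-1],
  ],
)

```text
time: 16.8
tool_pos: [0.4605, -0.0777, 0.0362]
tool_rot: [-0.501, 0.501, -0.499, -0.498]
contact_force: [0.8, -1.1, 0.2]
gripper_width: 0.998
```

Run:
```python
from h import *
d=dict(np.load('side.npz'));o=np.array(d['origin'])
for (u,v),y in(((368.5,199.7),-.221),((292.7,163.3),.067)):
    r=ray(d,u,v,0)-o;p=o+r*(y-o[1])/r[1];print(p.round(4),'ang',np.arctan2(p[2]-.024,.7935-p[0])+.084, np.hypot(p[2]-.024,.7935-p[0]))
tray('side')
go(.472,-.0785,.010,0)
# body extent in x at z .09-.2
P=cloud(dict(np.load('side.npz')))
d=dict(np.load('side.npz'));g=d['img'].max(-1);x0=manip.state()['tool_pos'][0]
for a in np.arange(.05,.32,.02):
    s=P[(g<60)&(abs(P[...,1]+.078)<.07)&(P[...,2]>a)&(P[...,2]<a+.02)&(abs(P[...,0]-x0)<.10)]
    if len(s)>3: print(round(a,3),(s[:,0].min()-x0).round(3),(s[:,0].max()-x0).round(3))
```

```text
[ 0.6318 -0.221   0.1827] ang 0.8601053550600929 0.22657030597889743
[0.6385 0.067  0.1755] ang 0.8579876612321534 0.2167530123804681
rim 146 [ 0.787  -0.0829  0.0323] [0.02  0.264 0.011] [358. 202.]
rim 207 [ 0.6069 -0.1045  0.0319] [0.142 0.084 0.012] [322. 234.]
lids 324 [ 0.6068 -0.079   0.0629] [0.114 0.076 0.01 ] [320. 218.]
shift [ 18.  -17.9  -2.8] turn -0.001 | at [ 0.4543 -0.0757  0.0282] F [-5.5  0.9 -4.7] t 16.85 j6 2.82 w 1.0
0.05 -0.051 0.053
0.07 -0.05 0.056
0.09 -0.069 0.079
0.11 -0.067 0.078
0.13 -0.065 0.075
0.15 -0.064 0.068
0.17 -0.032 0.025
0.19 -0.033 0.034
0.21 -0.03 0.021
0.23 -0.031 0.026
0.25 -0.03 0.019
0.27 -0.025 -0.005
0.29 -0.039 0.029
0.31 -0.043 0.025
```

Request:
play_rows(
  plan=[
    [10,0,0,0,-1],
    [22,0,0,0,-1],
    [26,0,-1,0,-1],
    [26,0,-1,0,-1],
  ],
)

```text
time: 17.35
tool_pos: [0.4597, -0.0786, 0.0113]
tool_rot: [-0.5, 0.5, -0.5, -0.499]
contact_force: [-0.0, -0.4, -0.8]
gripper_width: 1.001
```

Run:
```python
from h import *
go(.563,-.079,.0095,0)
```

```text
shift [   2.  -103.3   -0.4] turn -0.0 | at [ 0.4597 -0.0786  0.0113] F [-0.  -0.4 -0.8] t 17.35 j6 2.81 w 1.0
```

Push to near contact and then 45 mm, check, then the rest.

Request:
play_rows(
  plan=[
    [2,-8,0,0,-1],
    [2,-18,0,0,-1],
    [2,-26,0,0,-1],
    [2,-33,0,0,-1],
    [2,-41,0,0,-1],
    [2,-49,0,0,-1],
    [2,-56,0,0,-1],
    [2,-60,0,0,-1],
  ],
)

```text
time: 18.35
tool_pos: [0.5186, -0.0784, 0.0084]
tool_rot: [0.499, -0.499, 0.501, 0.501]
contact_force: [-7.8, -0.0, 6.1]
gripper_width: 1.002
```

Run:
```python
from h import *
tray('side')
go(.563,-.079,.0095,0)
```

```text
rim 156 [ 0.7852 -0.08    0.032 ] [0.018 0.254 0.012] [358. 202.]
rim 211 [ 0.6371 -0.1062  0.032 ] [0.155 0.081 0.012] [330. 228.]
lids 147 [ 0.672  -0.0628  0.0631] [0.054 0.052 0.009] [330. 206.]
lids 136 [ 0.6149 -0.0911  0.0632] [0.054 0.05  0.009] [326. 218.]
shift [ -1.1 -43.9  -0.6] turn -0.0 | at [ 0.5191 -0.0784  0.0085] F [-4.8  0.1  2.8] t 18.4 j6 2.85 w 1.0
```

Request:
play_rows(
  plan=[
    [0,-5,0,0,-1],
    [0,-12,0,0,-1],
    [0,-20,0,0,-1],
    [0,-28,0,0,-1],
    [0,-33,0,0,-1],
    [0,-36,0,0,-1],
    [0,-36,0,0,-1],
    [0,-30,0,0,-1],
  ],
)

```text
time: 19.4
tool_pos: [0.5496, -0.0783, 0.0084]
tool_rot: [0.5, -0.5, 0.5, 0.5]
contact_force: [0.5, -0.1, -0.4]
gripper_width: 1.001
```

Request:
play_rows(
  plan=[
    [0,25,0,0,-1],
    [0,65,0,0,-1],
    [0,80,0,0,-1],
    [0,80,0,0,-1],
  ],
)

```text
time: 19.9
tool_pos: [0.4686, -0.0782, 0.0083]
tool_rot: [0.5, -0.5, 0.5, 0.5]
contact_force: [0.2, -1.0, -0.1]
gripper_width: 0.993
```

Run:
```python
from h import *
tray('side')
d=dict(np.load('side.npz'));P=cloud(d);z=P[...,2]
m=(z>.027)&(z<.036)&(P[...,0]>.58)&(P[...,0]<.768)&(abs(P[...,1]+.077)<.085);q=P[m]
A=np.c_[2*q[:,:2],np.ones(len(q))];s=np.linalg.lstsq(A,(q[:,:2]**2).sum(1),rcond=None)[0]
print('rim',len(q),q.min(0),q.max(0),s[:2],np.sqrt(s[2]+s[:2]@s[:2]))
cv2.imwrite('pics/s7c.png',cv2.resize(d['img'][120:270,250:430,::-1],None,fx=4,fy=4))
# disc
go(.45,-.079,.21,0)
```

```text
rim 161 [ 0.7865 -0.0792  0.032 ] [0.022 0.257 0.012] [356. 201.]
rim 279 [ 0.6795 -0.0734  0.032 ] [0.143 0.141 0.012] [334. 219.]
lids 299 [ 0.6789 -0.0739  0.0631] [0.111 0.082 0.01 ] [334. 207.]
rim 230 [ 0.60806008 -0.14408793  0.02707154] [ 0.75094643 -0.00403882  0.03591916] [ 0.68001851 -0.07170635] 0.06392735317188537
shift [-201.3   19.3   -0.6] turn -0.001 | at [ 0.4697 -0.0785  0.0088] F [ 0.4  0.3 -0.2] t 19.95 j6 2.82 w 1.0
```

View pics/s7c.png

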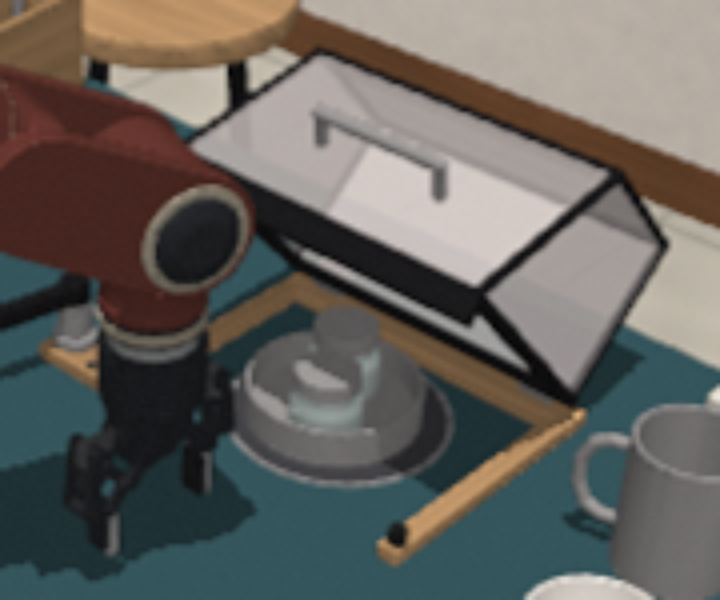

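Request:
play_rows(
  plan=[
    [-40,10,0,0,0],
    [-95,20,0,0,1],
    [-150,20,0,0,1],
    [-205,10,0,0,1],
    [-250,-25,0,0,1],
    [-265,-80,0,0,1],
    [-265,-135,0,0,1],
    [-265,-195,0,0,1],
  ],
)

```text
time: 20.95
tool_pos: [0.6673, -0.0783, 0.2744]
tool_rot: [-0.501, 0.501, -0.499, -0.499]
contact_force: [-0.1, -0.1, 0.6]
gripper_width: -0.001
```

Request:
play_rows(
  plan=[
    [0,-40,0,0,1],
    [0,-80,0,0,1],
    [0,-95,0,0,1],
    [0,-95,0,0,1],
  ],
)

```text
time: 21.45
tool_pos: [0.7605, -0.0782, 0.2724]
tool_rot: [0.5, -0.5, 0.5, 0.5]
contact_force: [-0.5, -0.1, -0.0]
gripper_width: 0.005
```

Run:
```python
from h import *
d=grab('side');o=np.array(d['origin'])
# handle: grey ends at crop (318,110),(445,165) in s7c
for (u,v),y in(((250+318/4,120+108/4),-.022),((250+445/4,120+162/4),-.132)):
    r=ray(d,u,v,0)-o;p=o+r*(y-o[1])/r[1];print('handle',p.round(4),np.hypot(p[2]-.024,.7935-p[0]),np.arctan2(p[2]-.024,.7935-p[0])-.3326)
go(.757,-.078,.229,0)
```

```text
handle [ 0.7011 -0.022   0.2414] 0.23616194294628398 0.8364027091776289
handle [ 0.7096 -0.132   0.2363] 0.22830128192308163 0.8617970248150444
shift [43.8  2.7  0.2] turn -0.0 | at [ 0.7597 -0.0782  0.2728] F [-0.7  0.8 -0.6] t 21.5 j6 2.94 w -0.0
```

Request:
play_rows(
  plan=[
    [20,0,0,0,1],
    [42,0,0,0,1],
    [44,8,0,0,1],
    [44,20,0,0,1],
    [45,30,0,0,1],
    [49,39,0,0,1],
    [53,48,0,0,1],
    [56,55,0,0,1],
  ],
)

```text
time: 22.5
tool_pos: [0.7037, -0.0784, 0.2177]
tool_rot: [0.5, -0.5, 0.5, 0.499]
contact_force: [1.9, -1.2, 1.7]
gripper_width: -0.002
```

Run:
```python
from h import *
go(.686,-.078,.206,0)
go(.650,-.078,.176,0)
```

```text
shift [11.7 17.7  0.4] turn -0.0 | at [ 0.7037 -0.0784  0.2177] F [ 1.9 -1.2  1.7] t 22.5 j6 2.93 w -0.0
shift [41.7 53.7  0.4] turn -0.0 | at [ 0.7037 -0.0784  0.2177] F [ 1.9 -1.2  1.7] t 22.5 j6 2.93 w -0.0
```

Request:
play_rows(
  plan=[
    [4,6,0,0,1],
    [8,12,0,0,1],
    [12,18,0,0,1],
    [17,25,0,0,1],
    [23,32,0,0,1],
    [29,39,0,0,1],
    [35,47,0,0,1],
    [41,53,0,0,1],
  ],
)

```text
time: 23.5
tool_pos: [0.6501, -0.0782, 0.1755]
tool_rot: [0.5, -0.5, 0.5, 0.5]
contact_force: [1.2, 0.4, 0.6]
gripper_width: -0.001
```

```bash
cat >> h.py <<'E'
def cover(n='side'):
    "cover angle from the depth cloud of the handle: points off the sloping front, |y| ends"
    d=grab(n);P=cloud(d);x,y,z=P[...,0]-.6815,P[...,1]+.077,P[...,2]
    r=np.hypot(112e-3-x,z-.024);a=np.arctan2(z-.024,.112-x)
    m=(abs(abs(y)-.042)<.014)&(r>.215)&(r<.26)&(z>.05)&(x<.11)
    q=P[m];print('handle pts',m.sum(),'r',np.percentile(r[m],[5,50,95]).round(3),'angle',(np.median(a[m])-.3326).round(3),np.percentile(a[m]-.3326,[5,95]).round(3))
    return d
E
python3 - <<'E'
from h import *
cover();go(.61,-.078,.22,0)
E
```

```text
handle pts 424 r [0.216 0.233 0.24 ] angle 0.2 [0.065 0.471]
shift [-45.4  39.2   0.2] turn -0.0 | at [ 0.649  -0.0782  0.1744] F [ 1.9  0.  -1.7] t 23.55 j6 2.91 w -0.0
```

Request:
play_rows(
  plan=[
    [0,-5,0,0,1],
    [-20,-6,0,0,1],
    [-42,-6,0,0,1],
    [-42,10,0,0,1],
    [-40,24,0,0,1],
    [-32,25,0,0,1],
    [-24,25,0,0,1],
    [-20,25,0,0,1],
  ],
)

```text
time: 24.55
tool_pos: [0.6253, -0.0782, 0.195]
tool_rot: [0.5, -0.499, 0.501, 0.501]
contact_force: [-5.8, 0.3, 8.1]
gripper_width: -0.003
```

Run:
```python
from h import *
go(.612,-.078,.177,0)
go(.5985,-.078,.158,0)
```

```text
shift [18.  13.2  0.2] turn -0.0 | at [ 0.6253 -0.0782  0.195 ] F [-5.8  0.3  8.1] t 24.55 j6 2.9 w -0.0
shift [37.  26.7  0.1] turn -0.0 | at [ 0.6253 -0.0782  0.195 ] F [-5.8  0.3  8.1] t 24.55 j6 2.9 w -0.0
```

Request:
play_rows(
  plan=[
    [4,3,0,0,1],
    [9,7,0,0,1],
    [14,10,0,0,1],
    [19,14,0,0,1],
    [24,18,0,0,1],
    [29,21,0,0,1],
    [34,24,0,0,1],
    [38,27,0,0,1],
  ],
)

```text
time: 25.55
tool_pos: [0.5987, -0.0783, 0.1576]
tool_rot: [0.5, -0.5, 0.5, 0.5]
contact_force: [-1.0, -1.1, 1.6]
gripper_width: -0.003
```

Run:
```python
from h import *
cover()
go(.58,-.078,.1234,0)
go(.575,-.078,.1105,0)
```

```text
handle pts 404 r [0.217 0.232 0.239] angle -0.013 [-0.15   0.261]
shift [33.5 18.2  0.2] turn -0.0 | at [ 0.5982 -0.0783  0.1569] F [-0.2 -0.7 -0.2] t 25.6 j6 2.89 w -0.0
shift [46.4 23.2  0.2] turn -0.0 | at [ 0.5982 -0.0783  0.1569] F [-0.2 -0.7 -0.2] t 25.6 j6 2.89 w -0.0
```

Request:
play_rows(
  plan=[
    [4,2,0,0,1],
    [9,5,0,0,1],
    [14,8,0,0,1],
    [19,10,0,0,1],
    [24,13,0,0,1],
    [28,15,0,0,1],
    [32,17,0,0,1],
    [35,19,0,0,1],
  ],
)

```text
time: 26.6
tool_pos: [0.5798, -0.0783, 0.123]
tool_rot: [0.5, -0.5, 0.5, 0.5]
contact_force: [1.0, -0.1, 0.6]
gripper_width: -0.006
```

Request:
play_rows(
  plan=[
    [2,1,0,0,1],
    [4,2,0,0,1],
    [6,3,0,0,1],
    [8,4,0,0,1],
    [10,5,0,0,1],
    [11,5,0,0,1],
    [11,5,0,0,1],
    [11,5,0,0,1],
  ],
)

```text
time: 27.6
tool_pos: [0.5748, -0.0783, 0.1122]
tool_rot: [0.5, -0.5, 0.5, 0.5]
contact_force: [-1.1, 0.1, 0.6]
gripper_width: 0.001
```

Run:
```python
from h import *
cover()
go(.575,-.078,.1065,0)
```

```text
handle pts 173 r [0.216 0.223 0.24 ] angle -0.136 [-0.205  0.052]
shift [ 5.7 -0.2  0.3] turn -0.0 | at [ 0.5748 -0.0783  0.1122] F [-0.9  0.9  0.2] t 27.65 j6 2.88 w -0.0
```

Request:
play_rows(
  plan=[
    [1,0,0,0,1],
    [2,1,0,0,1],
    [3,1,0,0,1],
    [4,1,0,0,1],
    [4,1,0,0,1],
  ],
)

```text
time: 28.28
tool_pos: [0.574, -0.0783, 0.1096]
tool_rot: [0.5, -0.5, 0.5, 0.5]
contact_force: [-3.8, 0.1, 7.7]
gripper_width: 0.004
```

Request:
play_rows(
  plan=[
    [1,0,0,0,1],
    [2,0,0,0,1],
    [2,0,0,0,1],
    [2,0,0,0,1],
  ],
)

```text
time: 28.78
tool_pos: [0.5737, -0.0783, 0.1084]
tool_rot: [0.5, -0.5, 0.5, 0.5]
contact_force: [-6.3, 1.6, 13.1]
gripper_width: 0.004
```

Request:
play_rows(
  plan=[
    [-8,0,0,0,1],
    [-30,5,0,0,1],
    [-75,15,10,0,1],
    [-110,30,35,0,1],
    [-120,45,80,0,1],
    [-120,55,125,0,1],
    [-120,60,160,0,1],
    [-115,60,175,0,1],
  ],
)

```text
time: 29.78
tool_pos: [0.514, 0.0853, 0.2212]
tool_rot: [0.498, -0.503, 0.492, 0.508]
contact_force: [-0.7, 0.7, -0.3]
gripper_width: -0.003
```

Run:
```python
from h import *
cover();d=grab('top')
P=cloud(d);g=d['img'].max(-1)
x,y,z=P[...,0],P[...,1],P[...,2]
m=(z>.06)&(z<.082)&(g<70)&(x>.49)&(x<.62)&(y>.09)&(y<.20);q=P[m]
print('lever',len(q),q.min(0).round(4),q.max(0).round(4))
far=q[q[:,0]<.545];print(far.mean(0).round(4),np.polyfit(far[:,0],far[:,1],1) if len(far)>3 else'')
d=dict(np.load('side.npz'));P=cloud(d);g=d['img'].max(-1)
x,y,z=P[...,0],P[...,1],P[...,2]
m=(z>.05)&(z<.085)&(g<70)&(x>.49)&(x<.62)&(y>.09)&(y<.20);q=P[m]
print('lever side',len(q),q.min(0).round(4),q.max(0).round(4))
go(.515,.093,.045,0)
```

```text
handle pts 163 r [0.216 0.223 0.239] angle -0.15 [-0.209  0.045]
lever 3 [0.6033 0.1246 0.0718] [0.6043 0.1308 0.0811]
[nan nan nan] 
lever side 196 [0.5079 0.1127 0.0502] [0.6023 0.1536 0.0777]
shift [175.1  -1.7   7. ] turn 0.019 | at [0.5137 0.084  0.22  ] F [-0.1  0.2 -0.1] t 29.88 j6 3.13 w 0.0<stdin>:7: RuntimeWarning: Mean of empty slice.
  ret = um.true_divide(
```

Request:
play_rows(
  plan=[
    [0,0,0,-0.17,1],
    [0,0,0,-0.34,1],
    [0,0,0,-0.51,1],
    [0,0,0,-0.68,1],
    [0,0,0,-0.85,1],
    [0,0,0,-1.02,1],
    [0,0,0,-1.19,1],
    [0,0,0,-1.36,1],
  ],
)

```text
time: 30.88
tool_pos: [0.5144, 0.0824, 0.2207]
tool_rot: [0.071, -0.703, 0.063, 0.705]
contact_force: [0.2, -0.2, -0.1]
gripper_width: -0.002
```

Run:
```python
from h import *
s=manip.state();print(rot(s['tool_rot']).round(3))
go(.517,.090,.045,90)
```

```text
[[-0.001 -0.188 -0.982]
 [ 0.011 -0.982  0.188]
 [-1.    -0.011  0.003]]
shift [175.8  -6.1  -1.6] turn -0.189 | at [0.5144 0.0824 0.2207] F [ 0.2 -0.2 -0.1] t 30.88 j6 1.77 w -0.0
```

Request:
play_rows(
  plan=[
    [30,-2,-1,-0.1,1],
    [80,-5,-1,-0.189,1],
    [130,-6,-1,-0.189,1],
    [165,-6,-1,-0.189,1],
    [175,-6,-1,-0.189,1],
    [175,-6,-1,-0.189,1],
  ],
)

```text
time: 31.62
tool_pos: [0.5164, 0.0908, 0.0462]
tool_rot: [0.006, -0.707, -0.002, 0.707]
contact_force: [1.2, -0.1, -0.6]
gripper_width: -0.004
```

Run:
```python
from h import *
s=manip.state();print(rot(s['tool_rot']).round(3))
for p in((.527,.115),(.525,.136),(.5304,.155),(.5426,.1726),(.5574,.184),(.5735,.19),(.579,.19)): go(*p,.045,90,s)
```

```text
[[-0.001 -0.005 -1.   ]
 [ 0.011 -1.     0.005]
 [-1.    -0.011  0.001]]
shift [  1.5 -24.2 -10.4] turn -0.005 | at [0.5164 0.0908 0.0462] F [ 1.2 -0.1 -0.6] t 31.62 j6 1.6 w -0.0
shift [  1.7 -45.2  -8.3] turn -0.005 | at [0.5164 0.0908 0.0462] F [ 1.2 -0.1 -0.6] t 31.62 j6 1.6 w -0.0
shift [  2.  -64.2 -13.7] turn -0.005 | at [0.5164 0.0908 0.0462] F [ 1.2 -0.1 -0.6] t 31.62 j6 1.6 w -0.0
shift [  2.1 -81.9 -25.8] turn -0.005 | at [0.5164 0.0908 0.0462] F [ 1.2 -0.1 -0.6] t 31.62 j6 1.6 w -0.0
shift [  2.3 -93.3 -40.5] turn -0.005 | at [0.5164 0.0908 0.0462] F [ 1.2 -0.1 -0.6] t 31.62 j6 1.6 w -0.0
shift [  2.3 -99.4 -56.6] turn -0.005 | at [0.5164 0.0908 0.0462] F [ 1.2 -0.1 -0.6] t 31.62 j6 1.6 w -0.0
shift [  2.3 -99.4 -62.1] turn -0.005 | at [0.5164 0.0908 0.0462] F [ 1.2 -0.1 -0.6] t 31.62 j6 1.6 w -0.0
```

Push the lever along its arc to about 1.1 first.

Request:
play_rows(
  plan=[
    [2,-12,-8,0,1],
    [2,-23,-10,0,1],
    [2,-34,-9,0,1],
    [2,-45,-8,0,1],
    [2,-55,-11,0,1],
    [2,-64,-14,0,1],
    [2,-72,-19,0,1],
    [2,-76,-22,0,1],
  ],
)

```text
time: 32.62
tool_pos: [0.5381, 0.1667, 0.0446]
tool_rot: [0.004, -0.706, -0.002, 0.708]
contact_force: [-3.2, -6.5, 1.1]
gripper_width: -0.002
```

Run:
```python
from h import *
s=manip.state()
for p in((.5426,.1726),(.5574,.184),(.5735,.19),(.579,.19)): go(*p,.044,90,s)
d=grab('top','t8');d=grab('side','s8')
```

```text
shift [ 0.6 -6.  -4.5] turn -0.003 | at [0.5381 0.1667 0.0446] F [-3.2 -6.5  1.1] t 32.62 j6 1.73 w -0.0
shift [  0.7 -17.4 -19.3] turn -0.003 | at [0.5381 0.1667 0.0446] F [-3.2 -6.5  1.1] t 32.62 j6 1.73 w -0.0
shift [  0.7 -23.4 -35.4] turn -0.003 | at [0.5381 0.1667 0.0446] F [-3.2 -6.5  1.1] t 32.62 j6 1.73 w -0.0
shift [  0.7 -23.5 -40.9] turn -0.003 | at [0.5381 0.1667 0.0446] F [-3.2 -6.5  1.1] t 32.62 j6 1.73 w -0.0
```

Force about 7 N against the push direction, as expected of the cam. Continue to the stop.

Request:
play_rows(
  plan=[
    [0,-6,-5,0,1],
    [0,-11,-11,0,1],
    [0,-16,-18,0,1],
    [0,-20,-25,0,1],
    [0,-23,-32,0,1],
    [0,-23,-37,0,1],
    [0,-23,-41,0,1],
    [0,-23,-41,0,1],
  ],
)

```text
time: 33.72
tool_pos: [0.575, 0.1913, 0.0447]
tool_rot: [0.005, -0.703, -0.003, 0.712]
contact_force: [-18.1, 1.1, 8.7]
gripper_width: -0.001
```

Run:
```python
from h import *
s=manip.state()
go(.579,.19,.044,90,s)
```

```text
shift [ 0.7  1.3 -4. ] turn -0.003 | at [0.575  0.1913 0.0447] F [-18.1   1.1   8.7] t 33.73 j6 1.76 w -0.0
```

Request:
play_rows(
  plan=[
    [0,0,12,0,1],
    [0,5,45,0,1],
    [0,5,80,0,1],
    [-40,5,100,0,1],
    [-95,5,110,0,1],
    [-150,5,115,0,1],
    [-170,5,115,0,1],
    [-170,5,115,0,1],
  ],
)

```text
time: 34.72
tool_pos: [0.4661, 0.1843, 0.2176]
tool_rot: [-0.006, 0.709, 0.003, -0.705]
contact_force: [0.0, 0.1, -0.7]
gripper_width: -0.001
```

Run:
```python
from h import *
d=cover();t=grab('top','t9')
a=cv2.resize(t['img'][90:240,190:400,::-1],(400,286));b=cv2.resize(d['img'][110:270,220:430,::-1],(400,305))
h=305;o=np.zeros((h,800,3),np.uint8);o[:286,:400]=a;o[:,400:]=b
o=np.zeros((600,800,3),np.uint8)
b=cv2.resize(d['img'][120:285,230:430,::-1],(480,396));a=cv2.resize(t['img'][95:215,200:310,::-1],(320,349))
o[:396,:480]=b;o[:349,480:]=a;cv2.imwrite('pics/f.png',o[:400])
P=cloud(t);x,y,z=P[...,0],P[...,1],P[...,2];g=t['img'].max(-1)
m=(z>.05)&(z<.085)&(g<75)&(x>.48)&(x<.65)&(y>.1)&(y<.25);q=P[m];print('lever top',len(q),q.min(0) if len(q) else'',q.max(0) if len(q) else'')
P=cloud(d);x,y,z=P[...,0],P[...,1],P[...,2];g=d['img'].max(-1)
m=(z>.05)&(z<.085)&(g<75)&(x>.48)&(x<.65)&(y>.1)&(y<.25);q=P[m];print('lever side',len(q),q.min(0) if len(q) else'',q.max(0) if len(q) else'')
tray('side')
```

```text
handle pts 138 r [0.216 0.224 0.24 ] angle -0.015 [-0.21  0.03]
lever top 125 [0.58149969 0.11822335 0.06422821] [0.60418745 0.20974434 0.08225197]
lever side 170 [0.57770126 0.11218432 0.05099049] [0.60340416 0.21271491 0.07789611]
rim 585 [ 0.6725 -0.0866  0.032 ] [0.24  0.272 0.012] [331. 235.]
lids 418 [ 0.6798 -0.0861  0.063 ] [0.212 0.271 0.01 ] [332. 224.]
```

View pics/f.png

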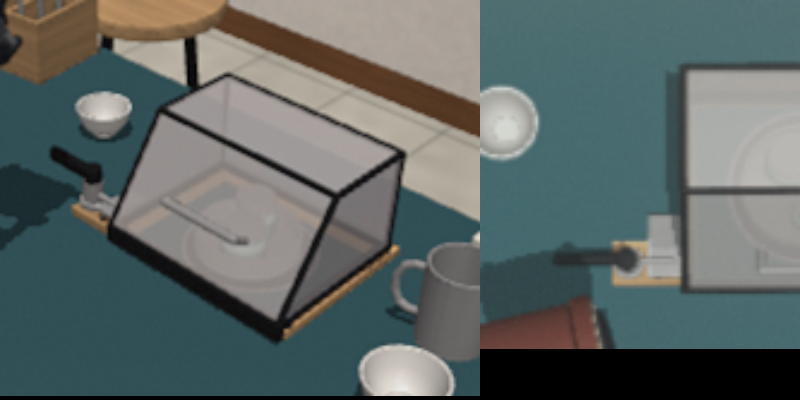

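Run:
```python
from h import *
t=dict(np.load('top.npz'));P=cloud(t);x,y,z=P[...,0],P[...,1],P[...,2];g=t['img'].max(-1)
m=(z>.055)&(z<.08)&(g<75)&(x>.57)&(x<.61)&(y>.145)&(y<.21);q=P[m];k=np.polyfit(q[:,1],q[:,0],1);print(len(q),'cam',np.pi/2+np.arctan(k[0]),np.polyval(k,.128))
# handle on the shut cover, bar's middle: z/x
d=dict(np.load('side.npz'));P=cloud(d);x,y,z=P[...,0],P[...,1],P[...,2]
m=(abs(y+.077)<.04)&(abs(x-.574)<.012)&(z>.09)&(z<.115);print('bar z max',m.sum(),np.percentile(z[m],[50,95]).round(4))
print(manip.state()['contact_force'].round(1))
manip.job_done()
```

```text
77 cam 1.581504855586795 0.5928366386109297
bar z max 97 [0.1046 0.1083]
[ 0.5 -0.8 -0. ]
the job is handed in; nothing more can be done
```

The job is done and handed in at about 35 s of the 72 s allowed. The robot was clear of everything at hand-in.

**What I did**
- I pushed the tray along the counter with the gripper's fingertips, without lifting it, to the doorway and then towards the disc.
- The hand would have come too close to the cover's skirt for the last 70 mm. I first raised the cover by its handle from about 0.66 to 0.86 rad, which the task did not ask for, and then finished the push.
- I lowered the cover by its handle until the force rose to about 13 N on the buffers. Then I swung the cam lever round its arc until it stalled against its stop at 18 N.

**What the last checks showed**
- **Tray:** its centre measured about (0.680, -0.073) before the cover went down, against a disc centre of about (0.6815, -0.077). That is about 4 mm off, within the 20 mm allowed. The jars were upright.
- **Tray, final look:** the last tray reading, through the closed cover, picked up the cover as well, so it confirms nothing. The last picture shows only a faint tray and jar outline, with nothing visibly out of place.
- **Cam:** the lever angle measured 1.58 rad, against 1.57 for fully fastened.
- **Cover:** it looks shut. The top of the handle bar measured about 106 mm when shut should give; the camera saw roughly 105 to 108 mm. The cameras' 2 mm accuracy cannot separate "drawn tight" from "resting on the buffers", so I rely on the cam being at its stop. My handle-angle script gave unusable values once the cover was nearly shut, and I ignored them.
- **Other things:** nothing else on the counter appeared disturbed in the last picture, which showed only the area around the case.

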